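# Wedge the jar tray up to the fill mark

## Task

On the honey-jar filling stand, slide the wooden wedge, thin end first, between the guide strips and under the foot of the jar tray until the tray's pointer is level with the mark on the gauge post. Leave the tray resting on the wedge with the jar standing on it and let go; do not move the mark, and leave the other jars and the loose lid where they are.

Things in the scene. Friction and masses are not known exactly. Their poses are not given: they have to be found in the camera images.
- stand: Fixed steel filling stand on the bench. Origin on the bench surface, midway between the two guide strips; x is the way the wedge goes in, z up, y to the left of that. The rear plate begins at x = +85 mm; column 30 x 40 mm at x = +125, 262 mm high. Upright gauge post 16 x 6 mm at x = -5, y = -98 mm, 125 mm high.
- mouth (a point): Front end of the wedge channel, on the bench and on its centre line, stand x = -85 mm; axes as the stand's. From here two guide strips 10 mm high run 172 mm along x, 46 mm clear between them. In front of it strips flare out to about 70 mm apart 29 mm ahead of this point. The channel has no floor: the wedge slides on the bench.
- nozzle (a point): Lower end of the nozzle, 180 mm above the bench, over the tray at stand x = +10 mm; its white arm lies 218 to 252 mm high and a hose arches above it to 335 mm and runs down behind the column.
- tray: Aluminium jar tray that only slides up and down on the stand (0 to 50 mm, no spring, sinks back under its weight, 0.45 kg). Stand's axes; its origin is the stand's origin when it is fully down, so its height over that is the rise. Plate 130 x 120 mm centred at x = +10 mm, top 60 mm above the origin. A lug at the front reaches to x = -87 mm and carries the foot.
- foot (a point): Lowest line of the tray's foot, a fixed round cross bar 12 mm in diameter and 30 mm long across the channel, at tray x = -75 mm (10 mm inside the mouth), 8 mm above the bench when the tray is down. Rises with the tray.
- pointer (a point): Tip of the tray's pointer, a dark steel tongue 22 mm wide and 4 mm thick that sticks out from the tray's -y side; the point is at mid-thickness. Rises with the tray.
- mark (a point): The height mark: tip of the 4 mm thick black tongue of the clip (26 x 16 x 18 mm) on the gauge post, right beside the pointer; the point is at mid-thickness. Set 8 to 26 mm above the pointer's lowest position, held by friction. Pointer and mark are level when both points have equal height.
- wedge: Plain wooden wedge lying on the bench, 200 mm long, 40 mm wide, about 0.16 kg. Origin in the middle of its underside; x points to the thin tip, z up. Sides upright at y = +-20 mm. 4 mm thick at the tip (x = +100 mm); the top rises straight towards the tail, 0.24 mm per mm, to 46 mm at x = -75 mm and is flat from there to the upright tail face at x = -100 mm.
- wedge_tip (a point): Middle of the lower edge of the wedge's thin end. The tray starts to rise when this point is about 17 mm past the foot, then rises 0.24 mm for each mm further; friction holds the wedge wherever it is left, it does not slide back.
- jar: Empty glass honey jar, 70 mm diameter, 85 mm high, open, standing on the tray under the nozzle. Origin at the centre of its underside, z up.
- empty_jar: Another empty glass jar of the same size on the bench, to be left alone. Origin at the centre of its underside.
- closed_jar: Closed amber jar with brass lid, 70 mm diameter, 87 mm high, on the bench, to be left alone. Origin at the centre of its underside.
- jar_lid: Loose brass jar lid lying on the bench, 68 mm diameter, 14 mm high, to be left alone. Origin at the centre of its underside.
Not all that is in view belongs to the job. Of the things that look like the wedge, take the one that is nearest to the robot's base at the start.

How it is judged (in metres and radians):
At the end, for the whole second after the job is handed in: The tray rests on the wedge (its foot presses on the wedge), the pointer is level with the mark to within 3 mm up or down, the jar stands upright on the tray, and all are at rest (z of pointer in the frame of mark between -0.003 and 0.003 m and contact force between wedge and tray above 1 N and angle between jar's own z axis and vertical below 0.12 rad and z of jar in the frame of tray between 0.055 and 0.066 m and linear speed of each of wedge, tray below 0.01 m/s and linear speed of jar below 0.02 m/s); the robot touches nothing.
It fails at once if the mark is moved (over 4 mm) (distance of mark from where it was at the start of the episode above 0.004 m).
It fails at once if the jar on the tray is tipped over (angle between jar's own z axis and vertical above 0.6 rad).
It fails at once if another jar or the loose lid is moved (over 30 mm) (distance of any of empty_jar, closed_jar, jar_lid from where it was at the start of the episode above 0.03 m).
It also fails if it takes over 54 s, if anything falls off the work surface, if the arm or the gripper's body presses on something with over 40 N, if the wrist force passes 120 N, or if a joint passes its speed limit or range.

## Robot

A 6-joint arm with a two-finger parallel gripper is mounted at the origin on the work surface. World frame = base frame: x ahead of the robot, y to its left, z up, the work surface at z = 0. Lengths are in mm, angles in rad, forces in N, time in s.
With the tool pointing down it reaches from about 275 to 750 mm from the base axis. Payload 10.2 kg.
Tool frame: the origin (TCP) lies between the finger pads; the fingertips stand 11 mm ahead of it and the grasp point (between the pads) lies 8 mm behind it (ctrl.nose_length is the distance from the TCP to the fingertips, in mm); x points along the fingers, y is the direction in which the jaws open and shut, and the axes are right-handed (so a half turn about x gives the same grasp; the last joint's range is limited). The gripper opens to 85 mm and grips with 20 to 120 N. Pads are 22 mm wide; open, the fingers measure 114 mm over their backs; the gripper's body (76 mm by 85 mm) begins 54 mm behind the grasp point. The pads swing forward as they close: fully open they stand 13 mm farther back than shut.
Start: joints at [-1.444, 0.313, 1.498, -0, 1.331, -0.223], TCP at [179.91, -493.217, 211.494] pointing down, gripper open.
Joint ranges: [-2.94, 2.94], [-0.97, 2.17], [0.19, 2.56], [-1.23, 4.37], [0.02, 3.11], [-2.88, 2.88]. Speed limits (rad/s): [2.39, 2.39, 3.01, 3.14, 3.14, 3.14].

## Interface

Orientations are given as a unit quaternion [w, x, y, z].
In Python, from rig import ctrl, capture, ticket gives the robot as it stands.
- The arm moves only by the tool step_arm, never from a script. Its argument "commands" is a list of rows, each a list of 2 entries, a list of its own where there are three numbers: the shift along the world's x, y, z normalised to -1 to 1, where 1 is 0.04 m, then the turn about the world's z normalised to -1 to 1, where 1 is 180 degrees. A call has 1 to 5 rows; each row shifts and turns the commanded pose from where the row before left it; what a row does not reach is not made up. A row lasts 1/10 s, in which the tool goes at most 50 mm and 8.59 degrees, less where a joint would pass 70% of its speed; a pose out of reach is approached as far as the arm can. A call with a number of a shift or a turn outside -1 to 1 is refused whole. A call with a gripper value outside its range is refused whole. "gripper" is the closure, from -1 (fully open) to 1 (shut), so that 0 is half open, set as the call begins (left out, the last holds). The fingers move at their own pace and stop on an object; "force" is the grip in N (left out, the last holds). Time passes only in rows, so rows that do not move let the fingers close. It gives the time, the measured TCP pose, the force and the opening at its end, in the units of the state.
- ctrl.sense(): the state, without advancing time (a new reading comes with each control period).
- capture(name): name is "scene" or "side" or "wrist"; returns a dict with "image" (480x640x3 uint8, blue, green, red), "fov_y" (degrees; the focal length in pixels is half the picture's height over the tangent of half this angle, whatever the lens; pixels are square), "cx", "cy" (the principal point, pixels), "origin" and "orientation" of the camera in the world. Camera axes: x right, y down, z forward; pixel columns grow to the right and rows downward; lengths in mm; the calibration is good to about 2 mm. A picture is of the moment at which its call begins. There is no depth.
- ticket.finish_job(): hands the job in, once; it reports no verdict.
The state is a dict: "time_s": time; "joints": joint angles; "dq": joint speeds; "tau": joint torques, N m; "eef_pos": TCP position; "ee_rot": TCP orientation; "force": force on the tool from outside, world axes, zero at the start; "wrist_torque": the same for the moment, N m; "grip_width": opening from 0.0 (shut) to 1.0 (fully open).
Only numpy, scipy, OpenCV 4.12 (cv2) and the standard library are available. Lean on these libraries where they do the work, as an engineer would, in place of code of your own. Each camera call takes 0.05 s, during which the arm holds its last target.

## Working session

There is one attempt and no reset: what is moved stays moved. The work goes in short steps, Python scripts to look and compute and a tool call to move; the robot and the scene stay as the last step left them, time stands still between calls to the robot, and variables do not carry over. Pictures are saved under pics/ and viewed, and the job is handed in when it is done.

Besides the shell and the picture viewer there is one more tool, called in YAML: its name, and indented under it one key for each argument. step_arm: Moves the arm, as the interface text tells. Its arguments: {"type":"object","properties":{"commands":{"type":"array","items":{"type":"array"}},"gripper":{"type":"number"},"force":{"type":"number"}},"required":["commands"]}

```bash
ls; mkdir -p pics; python3 - <<'E'
from rig import ctrl,capture
import cv2,pickle
s=ctrl.sense(); print(s); print(ctrl.nose_length)
for n in ["scene","side","wrist"]:
    c=capture(n); cv2.imwrite(f"pics/{n}0.png",c["image"]); pickle.dump(c,open(f"{n}0.pkl","wb"))
    print(n,{k:v for k,v in c.items() if k!="image"})
E
```

```text
pics
{'time_s': 0.0, 'joints': array([-1.44441360e+00,  3.13443432e-01,  1.49844509e+00, -4.35330404e-06,
        1.33101191e+00, -2.23412271e-01]), 'dq': array([ 0.00102518, -0.00079999, -0.00020987, -0.00115007,  0.00017292,
        0.00052669]), 'tau': array([ 1.29792884e-04, -4.12266254e+01, -2.59741187e+01, -1.36932263e-04,
        4.24539248e-03, -3.46801787e-08]), 'eef_pos': array([ 179.86433123, -492.92069013,  210.9354437 ]), 'ee_rot': array([ 0.12258011,  0.69634015,  0.12350391, -0.69629829]), 'force': array([ 0.1841116 , -0.14744694, -0.47397721]), 'wrist_torque': array([-0.01569387, -0.00302379,  0.00156842]), 'grip_width': 1.000160337633787}
11.0
scene {'fov_y': 44.30631276927083, 'cx': 318.4144563475003, 'cy': 240.02246576279845, 'origin': array([1640.80842474,  -39.07829394, 1464.88020144]), 'orientation': array([-0.23789828,  0.69562717,  0.64003062, -0.22331158])}
side {'fov_y': 43.127260240354005, 'cx': 326.74196535848, 'cy': 239.69001401264143, 'origin': array([ 288.08050309, 1276.4145292 , 1107.49014225]), 'orientation': array([ 0.0622792 , -0.11219923,  0.88735412, -0.44287165])}
wrist {'fov_y': 60.168828309983354, 'cx': 320.69349717809865, 'cy': 237.3341092206841, 'origin': array([ 259.5164796 , -463.99346098,  372.87827787]), 'orientation': array([ 0.13490494,  0.80816413, -0.56544969, -0.09454122])}
```

View pics/scene0.png

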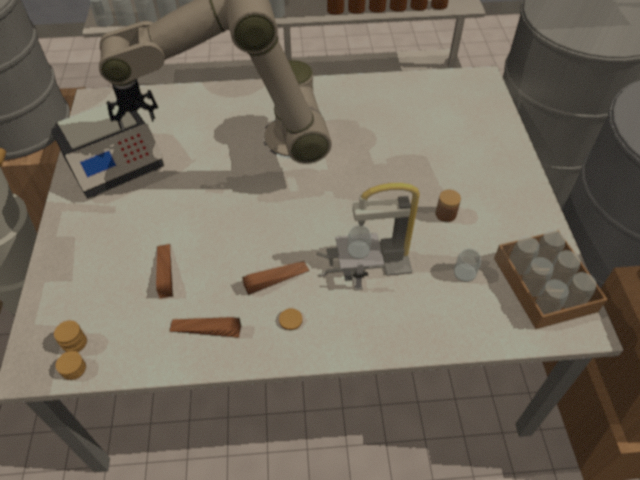

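View pics/side0.png

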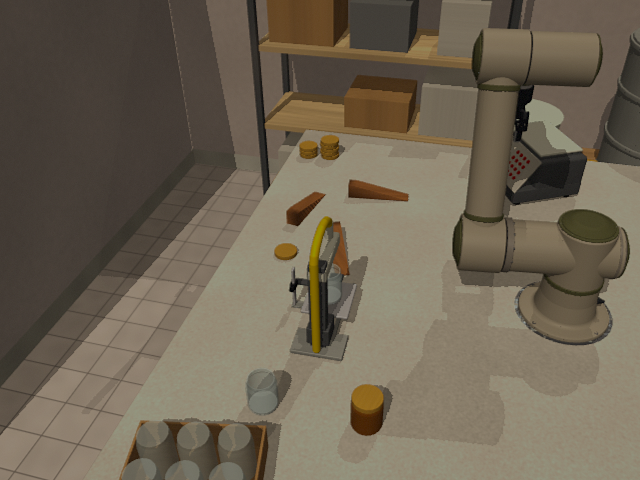

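View pics/wrist0.png

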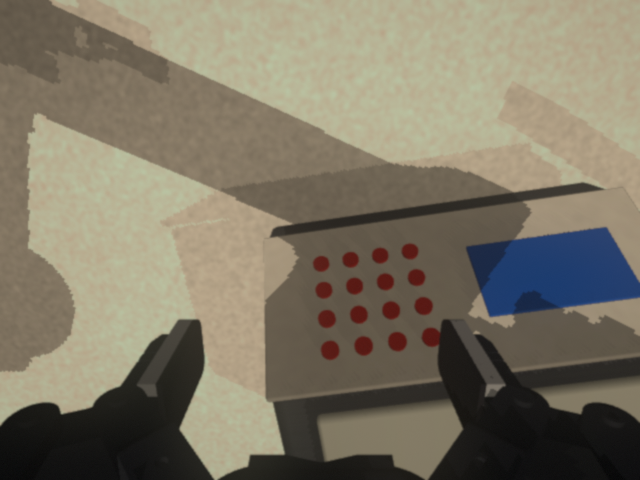

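Scene view: three wedge-like pieces at about (275,278), (164,270) and (205,327), the stand at (370,250), the loose lid at (290,319). I'll project them to the bench and zoom in.

```bash
cat > h.py <<'E'
import numpy as np,cv2,pickle
from scipy.spatial.transform import Rotation as R
def cam(c):
    q=c["orientation"]; M=R.from_quat([q[1],q[2],q[3],q[0]]).as_matrix()
    f=c["image"].shape[0]/2/np.tan(np.radians(c["fov_y"])/2)
    return M,f,np.array(c["origin"])
def ray(c,u,v):
    M,f,o=cam(c); d=M@np.array([(u-c["cx"])/f,(v-c["cy"])/f,1]); return o,d/np.linalg.norm(d)
def onz(c,u,v,z=0):
    o,d=ray(c,u,v); return o+d*(z-o[2])/d[2]
def proj(c,p):
    M,f,o=cam(c); q=M.T@(np.array(p,float)-o); return np.array([c["cx"]+f*q[0]/q[2],c["cy"]+f*q[1]/q[2]])
def tri(c1,p1,c2,p2):
    o1,d1=ray(c1,*p1);o2,d2=ray(c2,*p2)
    A=np.stack([d1,-d2],1); t=np.linalg.lstsq(A,o2-o1,rcond=None)[0]
    a=o1+t[0]*d1;b=o2+t[1]*d2; return (a+b)/2,np.linalg.norm(a-b)
def crop(img,x0,y0,x1,y1,s,name):
    cv2.imwrite(name,cv2.resize(img[y0:y1,x0:x1],None,fx=s,fy=s,interpolation=cv2.INTER_CUBIC))
E
python3 - <<'E'
from h import *
c=pickle.load(open("scene0.pkl","rb"));d=pickle.load(open("side0.pkl","rb"))
for p in [(275,278),(164,270),(205,327),(290,319),(370,250),(447,210),(467,270)]:
    w=onz(c,*p,15); print(p,w.round(),np.linalg.norm(w[:2]).round())
print("base",proj(c,[0,0,0]))
crop(c["image"],130,170,430,350,2.6,"pics/sceneA.png")
crop(c["image"],310,170,430,300,4.6,"pics/sceneB.png")
crop(d["image"],260,160,430,380,2.7,"pics/sideA.png")
# wedge mask
hsv=cv2.cvtColor(c["image"],cv2.COLOR_BGR2HSV)
for (x,y) in [(275,278),(164,270),(205,327)]: print(hsv[y,x])
E
```

```text
(275, 278) [640. -96.  15.] 647.0
(164, 270) [ 582. -429.   15.] 723.0
(205, 327) [ 789. -298.   15.] 844.0
(290, 319) [784. -59.  15.] 786.0
(370, 250) [560. 199.  15.] 595.0
(447, 210) [420. 470.  15.] 630.0
(467, 270) [660. 479.  15.] 815.0
base [295.28640007 134.94573807]
[ 12 148 112]
[ 12 152 116]
[ 12 149 120]
```

View pics/sceneA.png

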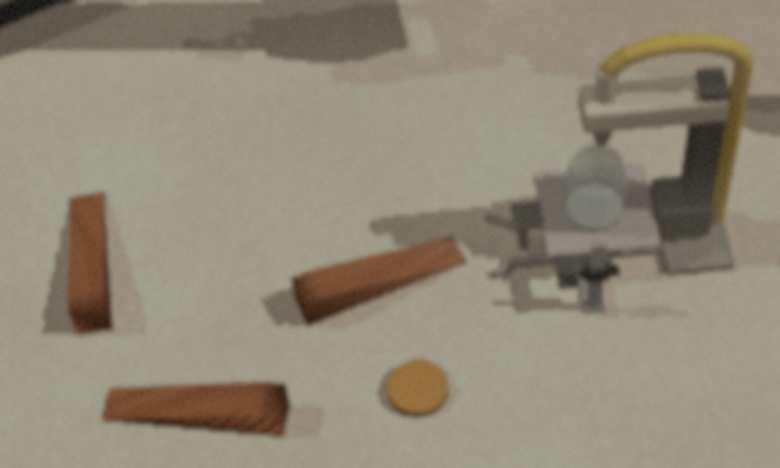

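View pics/sceneB.png

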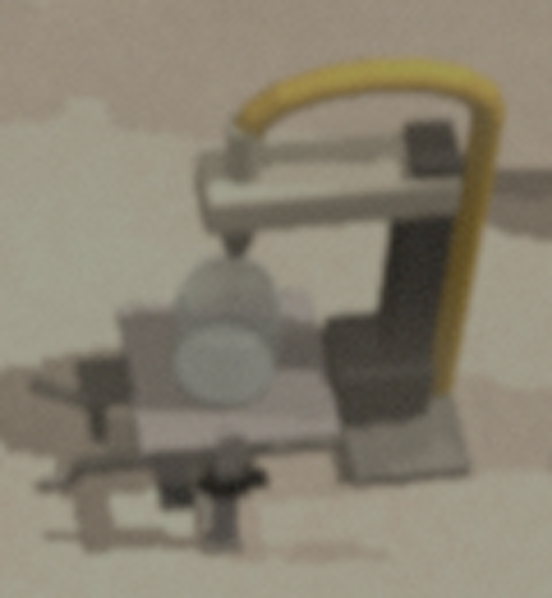

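View pics/sideA.png

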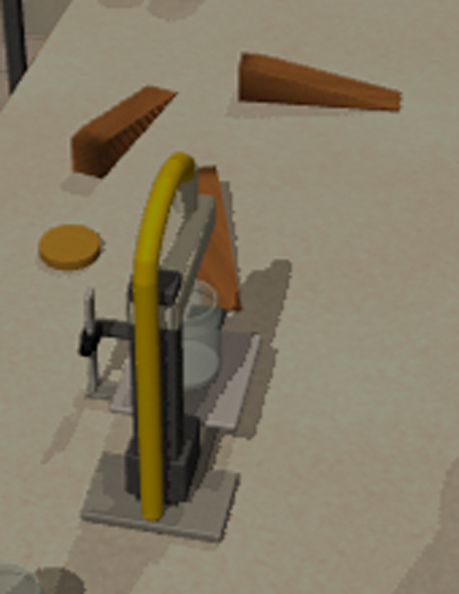

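```bash
python3 - <<'E'
from h import *
c=pickle.load(open("scene0.pkl","rb"));d=pickle.load(open("side0.pkl","rb"));w=pickle.load(open("wrist0.pkl","rb"))
from rig import ctrl
s=ctrl.sense(); q=s["ee_rot"]; T=R.from_quat([q[1],q[2],q[3],q[0]]).as_matrix(); print("tool axes\n",T.round(3))
M,f,o=cam(w); print("cam in tool", (T.T@(o-s["eef_pos"])).round(1)); print("cam axes in tool\n",(T.T@M).round(3)); print("cam fwd world",M[:,2].round(3),"right",M[:,0].round(3),"f",f)
hsv=cv2.cvtColor(c["image"],cv2.COLOR_BGR2HSV)
m=cv2.inRange(hsv,(5,110,50),(18,255,200)); m[:230]=0;m[:, :150]=0;m[:,330:]=0
n,l,st,ce=cv2.connectedComponentsWithStats(m)
for i in range(1,n):
    if st[i][4]>200:
        cn=cv2.findContours((l==i).astype(np.uint8),cv2.RETR_EXTERNAL,cv2.CHAIN_APPROX_NONE)[0][0]
        h=cv2.approxPolyDP(cv2.convexHull(cn),2.5,True)[:,0]
        print(st[i],h.tolist())
# stand points in scene crop B: factor 4.6, offset(310,170)
def B(x,y): return (310+x/4.6,170+y/4.6)
print("base plate corners",[onz(c,*B(*p),5).round() for p in [(345,480),(468,470),(440,395)]])
print("strip ends",[onz(c,*B(*p),10).round() for p in [(35,382),(42,487)]])
E
```

```text
tool axes
 [[-0.     0.343 -0.939]
 [ 0.001 -0.939 -0.343]
 [-1.    -0.001 -0.   ]]
cam in tool [-1.618e+02 -1.000e-01 -8.480e+01]
cam axes in tool
 [[-0.001 -0.325  0.946]
 [ 1.    -0.     0.001]
 [ 0.     0.946  0.325]]
cam fwd world [-0.305 -0.111 -0.946] right [ 0.343 -0.939 -0.   ] f 414.28142012083015
[156 245  16  53 703] [[169, 245], [171, 295], [160, 297], [156, 284], [157, 249]]
[243 262  65  32 895] [[307, 269], [249, 293], [243, 278], [295, 263], [303, 262]]
[279 309  23  21 383] [[300, 313], [301, 322], [297, 327], [289, 329], [280, 324], [279, 316], [285, 310], [294, 309]]
[ 170  318   70   19 1029] [[239, 323], [238, 336], [170, 330], [173, 320], [235, 318]]
base plate corners [array([648., 233.,   5.]), array([647., 315.,   5.]), array([585., 307.,   5.])]
strip ends [array([554.,  38.,  10.]), array([640.,  35.,  10.])]
```

step_arm:
  commands:
    - [[0.8, 0.8, 0.4], 0.035]
    - [[0.8, 0.8, 0.4], 0.035]
    - [[0.8, 0.8, 0.4], 0.035]
    - [[0.8, 0.8, 0], 0.035]
    - [[0.8, 0.8, 0], 0.035]

```text
time_s: 0.65
eef_pos: [340.9, -331.8, 259.8]
ee_rot: [0.309, 0.636, 0.309, -0.636]
force: [0.3, -1.0, -0.4]
grip_width: 1.001
```

step_arm:
  commands:
    - [[0.8, 0.8, 0], 0.035]
    - [[0.8, 0.8, 0], 0.035]
    - [[0.8, 0.8, 0], 0.035]
    - [[0.8, 0.9, 0], 0.035]
    - [[0.8, 0.9, 0], 0.035]

```text
time_s: 1.15
eef_pos: [500.9, -163.5, 259.3]
ee_rot: [-0.47, -0.528, -0.47, 0.528]
force: [1.6, -0.5, 0.9]
grip_width: 0.996
```

step_arm:
  commands:
    - [[0.8, 0.9, 0], 0.035]
    - [[0.8, 0.9, 0], 0.03]
    - [[0.5, 0.9, 0], 0]
    - [[0, 0.5, 0], 0]
    - [[0, 0, 0], 0]

```text
time_s: 1.65
eef_pos: [584.1, -34.7, 259.0]
ee_rot: [0.521, 0.478, 0.522, -0.478]
force: [-0.8, -0.0, 0.2]
grip_width: 1.003
```

```bash
cat > snap.py <<'E'
import sys,pickle,cv2
from rig import ctrl,capture
from h import *
n=sys.argv[1]; 
c=capture(sys.argv[2] if len(sys.argv)>2 else "wrist"); pickle.dump(c,open(n+".pkl","wb")); cv2.imwrite(f"pics/{n}.png",c["image"])
s=ctrl.sense(); q=s["ee_rot"]; T=R.from_quat([q[1],q[2],q[3],q[0]]).as_matrix()
print("t",s["time_s"],"eef",s["eef_pos"].round(1),"toolz deg",np.degrees(np.arctan2(T[1,2],T[0,2])).round(2),"j",s["joints"].round(2),"F",s["force"].round(1),"g",round(s["grip_width"],3),"cam",np.round(c["origin"]))
E
python3 snap.py w1
```

```text
t 1.7 eef [583.9 -36.4 259.2] toolz deg -85.14 j [-0.26  0.42  1.22 -0.    1.5  -0.35] F [-0.1 -0.5 -0.4] g 1.004 cam [578.  49. 421.]
```

View pics/w1.png

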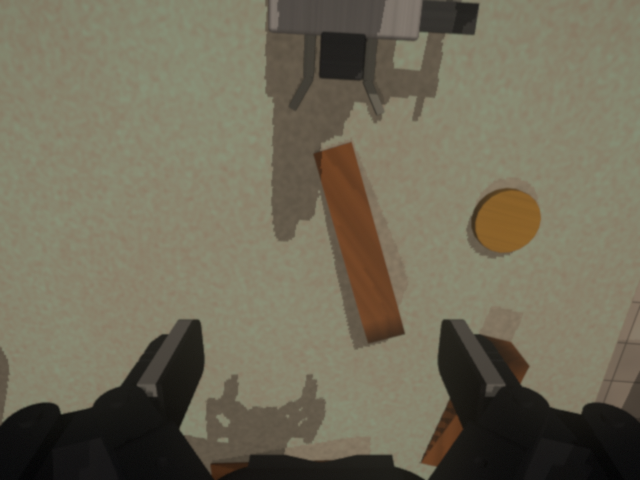

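Wedge seen with tip edge from (315,152) to (352,142) and tail top edge (368,343)–(404,333); flare strips end near (295,107) and (378,118), lug at (343,57), pointer at (448,17).

```bash
python3 - <<'E'
from h import *
w=pickle.load(open("w1.pkl","rb"))
hsv=cv2.cvtColor(w["image"],cv2.COLOR_BGR2HSV)
print(hsv[250,355],hsv[300,320],hsv[330,370])
m=cv2.inRange(hsv,(3,125,40),(16,255,255)); 
n,l,st,ce=cv2.connectedComponentsWithStats(m); i=l[250,355]
cn=cv2.findContours((l==i).astype(np.uint8),cv2.RETR_EXTERNAL,cv2.CHAIN_APPROX_NONE)[0][0]
print(st[i],cv2.approxPolyDP(cv2.convexHull(cn),3,True)[:,0].tolist(), cv2.boxPoints(cv2.minAreaRect(cn)).tolist())
crop(w["image"],240,0,500,140,3,"pics/w1a.png")
a=onz(w,333.5,147,4);b=onz(w,386,338,46)
print(a,b,np.linalg.norm((a-b)[:2]),np.degrees(np.arctan2(*(a-b)[[1,0]])))
for p,z in [((315,152),4),((352,142),4),((368,343),46),((404,333),46)]: print(onz(w,*p,z).round(1))
E
```

```text
[ 12 164 106] [ 26  51 136] [ 12 150  90]
[ 314  143   89  198 7616] [[348, 143], [352, 146], [402, 329], [400, 333], [368, 340], [314, 155]] [[312.9668884277344, 152.6710205078125], [351.0250549316406, 142.037109375], [404.0649719238281, 331.86419677734375], [366.0068054199219, 342.49810791015625]]
[594.49287295   1.48983713   4.        ] [ 666.31702335 -184.39003882   46.        ] 199.27377365079346 111.12657659779279
[576.6  -5.    4. ]
[612.2   7.9   4. ]
[ 648.3 -192.    46. ]
[ 684.1 -176.8   46. ]
```

View pics/w1a.png

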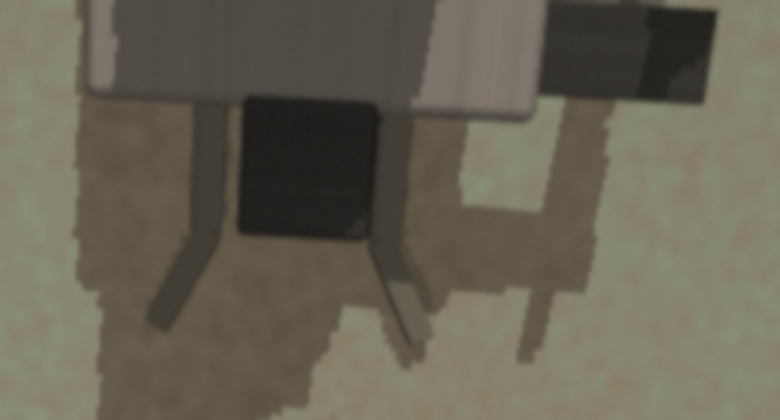

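```bash
python3 - <<'E'
from h import *
w=pickle.load(open("w1.pkl","rb"))
P=lambda x,y,z: onz(w,240+x/3,y/3,z)
A=P(90,95,60);B=P(535,118,60); print("tray",A.round(1),B.round(1),np.linalg.norm(A-B)); v=B-A; print("x-axis yaw from tray edge",np.degrees(np.arctan2(v[1],v[0]))+90)
# predicted: corners at stand (-55, +60),( -55,-60)
for nm,p in dict(Lbend_in=(222,232,10),Rbend_in=(372,240,10),Ltip=(160,325,10),Rtip=(417,340,10),Lstripfar=(228,110,10),Rstripfar=(378,110,10),lugFL=(240,232,30),lugFR=(368,238,30)).items(): print(nm,P(*p).round(1))
mid=(A+B)/2; 
for yaw in [np.arctan2(v[1],v[0])+np.pi/2]:
    ex=np.array([np.cos(yaw),np.sin(yaw)]); o=mid[:2]+55*ex; print("stand origin",o,"mouth",o-85*ex)
E
```

```text
tray [533.9  92.5  60. ] [651.   97.1  60. ] 117.26537152463597
x-axis yaw from tray edge 92.26544853494767
Lbend_in [570.2  63.8  10. ]
Rbend_in [616.6  65.5  10. ]
Ltip [552.9  34.8  10. ]
Rtip [634.3  37.3  10. ]
Lstripfar [569.2  98.   10. ]
Rstripfar [614.  101.8  10. ]
lugFL [575.8  63.5  30. ]
lugFR [613.4  65.1  30. ]
stand origin [590.26534681 149.75539167] mouth [593.62533172  64.82182645]
```

step_arm:
  commands:
    - [[0.9, 0.9, -0.3], 0]
    - [[0.9, 0.9, -0.9], 0]
    - [[0.9, 0.9, -0.9], 0]
    - [[0, 0, 0], 0]
    - [[0, 0, 0], 0]

```text
time_s: 2.2
eef_pos: [676.0, 54.0, 189.1]
ee_rot: [0.52, 0.478, 0.521, -0.48]
force: [-0.7, -0.1, 1.4]
grip_width: 0.998
```

```bash
python3 snap.py p1
```

```text
t 2.25 eef [676.1  53.5 190.9] toolz deg -85.33 j [-0.09  0.68  0.99 -0.    1.47 -0.17] F [ 0.6 -0.4  0.2] g 1.0 cam [670. 138. 351.]
```

View pics/p1.png

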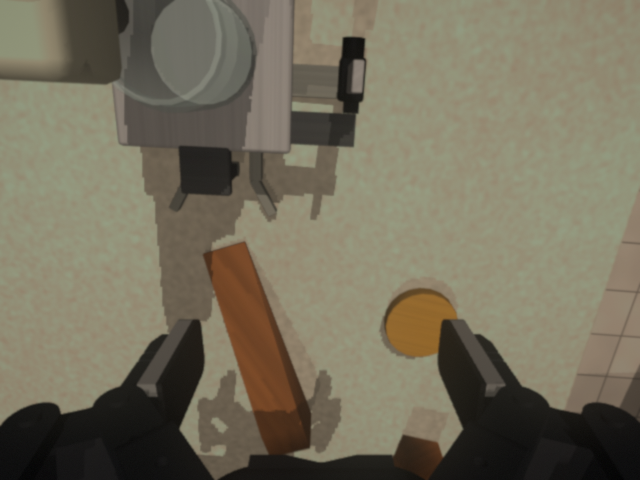

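Pointer tongue tip at (355,128); black mark tongue ends at about (349,112), beside the pointer. I'll take a second, more oblique view with the camera turned to the outer side.

step_arm:
  commands:
    - [[-0.2, -0.3, 0], -0.045]
    - [[-0.2, -0.3, 0], -0.045]
    - [[-0.2, -0.3, 0], -0.045]
    - [[-0.2, -0.2, 0], -0.045]
    - [[0, 0, 0], -0.045]

```text
time_s: 2.75
eef_pos: [643.4, 8.1, 192.9]
ee_rot: [0.32, 0.632, 0.319, -0.63]
force: [0.5, -0.1, -0.7]
grip_width: 1.0
```

step_arm:
  commands:
    - [[0, 0, -0.2], -0.045]
    - [[0, 0, -0.4], -0.045]
    - [[0, 0, -0.7], -0.045]
    - [[0, 0, -0.7], -0.045]
    - [[0, 0, -0.7], -0.045]

```text
time_s: 3.25
eef_pos: [644.3, 9.1, 83.8]
ee_rot: [0.082, 0.704, 0.081, -0.701]
force: [1.1, -0.9, -0.5]
grip_width: 1.002
```

step_arm:
  commands:
    - [[0, 0, 0], 0]
    - [[0, 0, 0], 0]

```text
time_s: 3.45
eef_pos: [644.6, 9.7, 84.6]
ee_rot: [0.086, 0.703, 0.085, -0.701]
force: [-0.1, 0.3, 0.1]
grip_width: 1.001
```

```bash
python3 snap.py p2
```

```text
t 3.5 eef [645.    9.9  85.1] toolz deg -166.12 j [-0.17  0.68  1.26 -0.    1.19  1.16] F [ 0.6 -0.2  0. ] g 0.999 cam [726.  30. 247.]
```

View pics/p2.png

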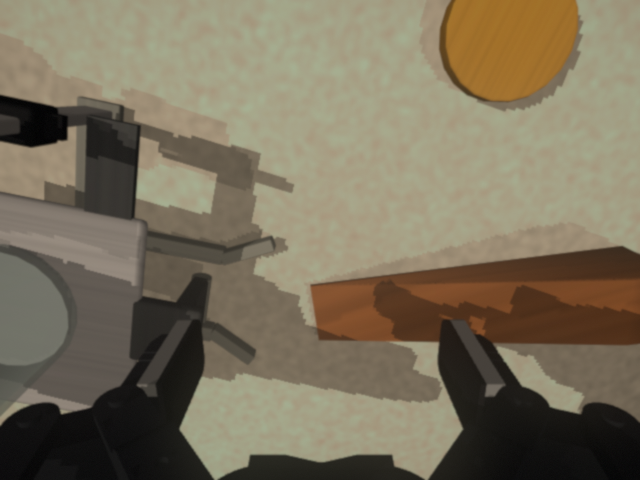

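```bash
python3 - <<'E'
from h import *
a=pickle.load(open("p1.pkl","rb"));b=pickle.load(open("p2.pkl","rb"))
crop(a["image"],280,25,380,160,4.4,"pics/p1a.png"); crop(b["image"],0,80,160,240,3.7,"pics/p2a.png")
E
```

```text
(no output)
```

View pics/p1a.png

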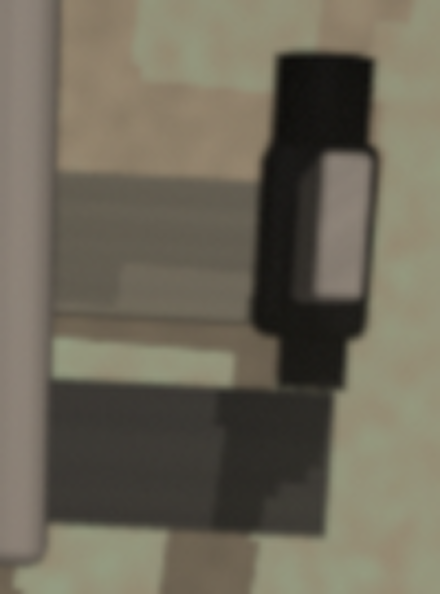

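View pics/p2a.png

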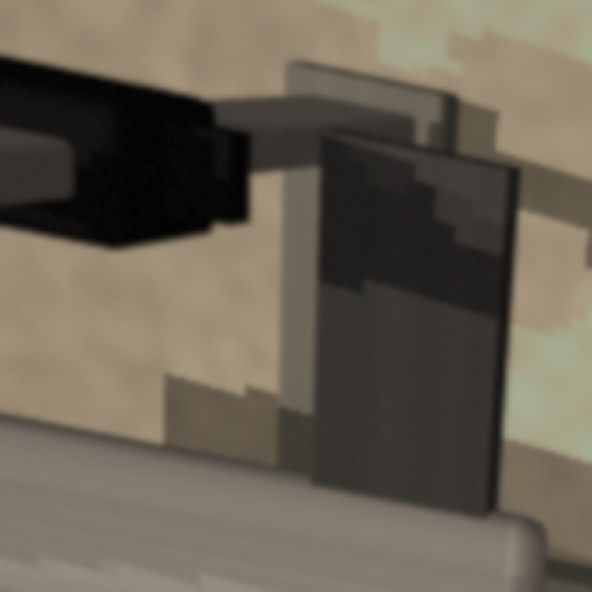

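```bash
python3 - <<'E'
from h import *
a=pickle.load(open("p1.pkl","rb"));b=pickle.load(open("p2.pkl","rb"))
g=lambda im:np.clip((np.clip(im.astype(float),0,110)/110)**0.45*255,0,255).astype(np.uint8)
crop(g(a["image"]),335,85,365,155,8.4,"pics/p1b.png"); crop(g(b["image"]),50,100,150,145,8,"pics/p2b.png")
E
```

```text
(no output)
```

View pics/p1b.png

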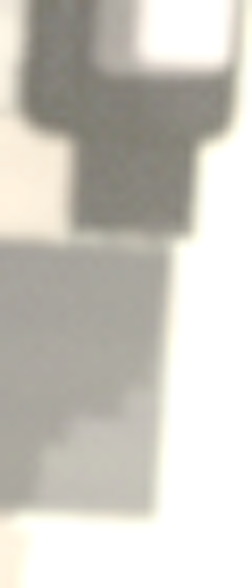

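View pics/p2b.png

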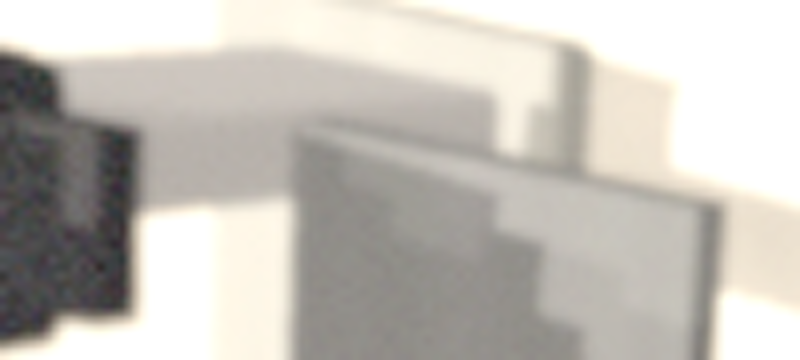

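```bash
python3 - <<'E'
from h import *
a=pickle.load(open("p1.pkl","rb"));b=pickle.load(open("p2.pkl","rb"))
A=lambda x,y:(335+x/8.4-.44,85+y/8.4-.44); B=lambda x,y:(50+x/8-.44,100+y/8-.44)
for n,p,q in [("ptr tip +x",(171,243),(302,132)),("ptr tip -x",(153,514),(703,207)),("mark outer",(190,236),(101,133)),("mark inner",(72,234),(98,313))]:
    X,e=tri(a,A(*p),b,B(*q)); print(n,X.round(1),e.round(2))
# tray edges top z=60 check, bench check: wedge tip corner
X,e=tri(a,(204,254),b,(319,339)); print("wedge tip L",X,e)
X,e=tri(a,(245,242),b,(312,285)); print("wedge tip R",X,e)
s=pickle.load(open("side0.pkl","rb"));
X,e=tri(a,(291.5,152),b,(145,222)); print("tray corner",X,e)
E
```

```text
ptr tip +x [693.8 127.6  56.9] 0.16
ptr tip -x [694.9 106.   56.3] 0.12
mark outer [694.1 128.9  73.3] 0.17
mark inner [685.1 128.4  73.8] 0.3
wedge tip L [576.20522838  -5.85642883   4.73121046] 0.7200975184586471
wedge tip R [612.17278331   7.54917237   1.27220581] 0.28925057757887923
tray corner [651.89817932  97.93939212  57.45151475] 1.3632534629110085
```

Pointer top at z≈56.6, mark top at z≈73.5, so the tray must rise about 17 mm, which puts the tip about 88 mm past the foot. Next I'll grasp the wedge tail.

step_arm:
  commands:
    - [[0, -0.4, 0.8], 0.045]
    - [[0, -0.5, 0.8], 0.045]
    - [[0, -0.5, 0], 0.045]
    - [[0, -0.5, 0], 0.045]
    - [[0, -0.5, 0], 0.045]
  gripper: -1

```text
time_s: 4.0
eef_pos: [644.6, -86.4, 149.3]
ee_rot: [0.326, 0.629, 0.324, -0.627]
force: [0.8, 0.2, 0.4]
grip_width: 0.999
```

step_arm:
  commands:
    - [[0, -0.5, 0], 0.045]
    - [[0.1, -0.5, 0], 0.045]
    - [[0.1, -0.5, 0], 0.045]
    - [[0.1, -0.3, 0], 0.045]
    - [[0, -0.2, 0], 0.045]

```text
time_s: 4.5
eef_pos: [656.7, -166.8, 148.9]
ee_rot: [0.523, 0.477, 0.521, -0.477]
force: [-0.7, -0.5, 0.3]
grip_width: 0.996
```

step_arm:
  commands:
    - [[0, 0, -0.4], 0.045]
    - [[0, 0, -0.5], 0.045]
    - [[0, 0, 0], 0]
    - [[0, 0, 0], 0]

```text
time_s: 4.9
eef_pos: [656.6, -165.5, 112.5]
ee_rot: [0.583, 0.402, 0.581, -0.401]
force: [-0.3, -0.1, -0.3]
grip_width: 1.001
```

```bash
python3 snap.py g1
```

```text
t 4.95 eef [ 656.8 -165.5  112.7] toolz deg -69.2 j [-0.42  0.73  1.1  -0.    1.31 -0.78] F [-0.3 -0.7  1.1] g 0.999 cam [627. -86. 274.]
```

View pics/g1.png

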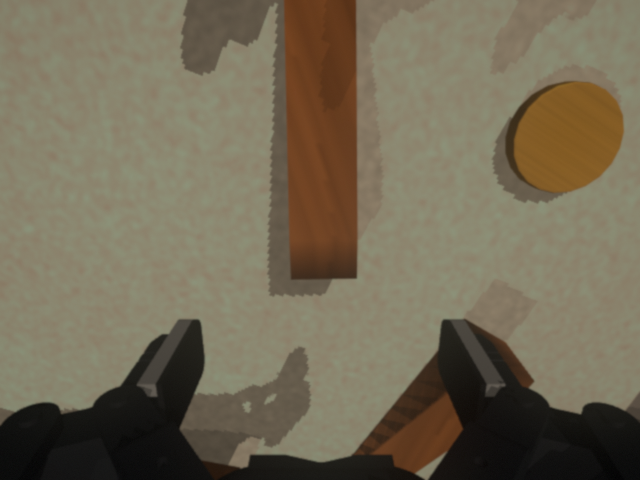

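```bash
python3 - <<'E'
from h import *
w=pickle.load(open("g1.pkl","rb"))
a=onz(w,291,278,46);b=onz(w,357,278,46);m=(a+b)/2;print(a,b,np.linalg.norm(a-b))
ex=np.array([np.cos(np.radians(110.9)),np.sin(np.radians(110.9))]);ey=np.array([-ex[1],ex[0]])
d=np.array([656.8,-165.5])-m[:2];print("tcp along from tail",d@ex,"lateral",d@ey, "target 20 =>", m[:2]+20*ex)
c=onz(w,285,5,46-.24*0);
E
```

```text
[ 648.10634292 -190.96189835   46.        ] [ 685.36940292 -176.86456699   46.        ] 39.8405621469976
tcp along from tail 20.746941250829927 lateral 2.7153055646641415 target 20 => [ 659.60311294 -165.22914318]
```

step_arm:
  commands:
    - [[0.07, 0.02, -0.7], 0]
    - [[0, 0, -0.7], 0]
    - [[0, 0, -0.6], 0]
    - [[0, 0, -0.2], 0]
    - [[0, 0, 0], 0]

```text
time_s: 5.45
eef_pos: [659.0, -164.4, 22.8]
ee_rot: [0.582, 0.401, 0.582, -0.401]
force: [-0.3, -0.4, 0.3]
grip_width: 1.001
```

step_arm:
  commands:
    - [[0, 0, 0], 0]
    - [[0, 0, 0], 0]
    - [[0, 0, 0], 0]
    - [[0, 0, 0], 0]
    - [[0, 0, 0], 0]
  gripper: 1
  force: 50

```text
time_s: 5.95
eef_pos: [659.2, -164.6, 23.9]
ee_rot: [0.583, 0.401, 0.582, -0.401]
force: [-2.2, -0.6, 6.8]
grip_width: 0.431
```

```bash
python3 snap.py g2
```

```text
t 6.0 eef [ 659.2 -164.6   23.8] toolz deg -69.06 j [-0.42  0.83  1.17 -0.    1.14 -0.78] F [-2.3  0.1  6.2] g 0.424 cam [630. -86. 186.]
```

View pics/g2.png

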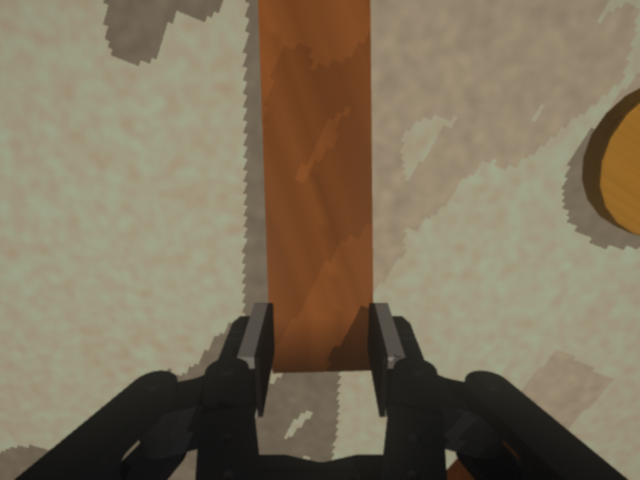

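Grasp is good (wedge centred between pads, tail edge at row 371). Now I'll line it up in front of the channel.

step_arm:
  commands:
    - [[-0.36, 0, 0.02], -0.026]
    - [[-0.36, 0, 0], -0.026]
    - [[-0.36, 0, 0], -0.026]
    - [[-0.35, 0, 0], -0.026]
    - [[0, 0, 0], 0]

```text
time_s: 6.5
eef_pos: [601.1, -164.5, 24.0]
ee_rot: [0.509, 0.491, 0.509, -0.491]
force: [-2.0, 0.4, 3.1]
grip_width: 0.424
```

```bash
python3 snap.py g3; python3 snap.py s3 scene; python3 - <<'E'
from h import *
c=pickle.load(open("s3.pkl","rb")); crop(c["image"],220,200,420,330,4,"pics/s3a.png")
E
```

```text
t 6.55 eef [ 601.5 -164.5   24. ] toolz deg -87.69 j [-0.45  0.72  1.38 -0.    1.05 -0.49] F [-5.5 -0.4  7.3] g 0.422 cam [598. -80. 186.]
t 6.6 eef [ 601.6 -164.5   24. ] toolz deg -87.65 j [-0.45  0.72  1.38 -0.    1.05 -0.49] F [-5.9  0.5  8.5] g 0.425 cam [1641.  -39. 1465.]
```

View pics/g3.png

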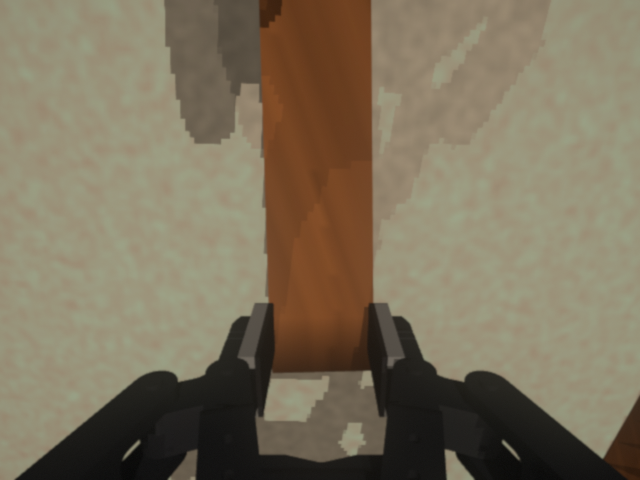

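View pics/s3a.png

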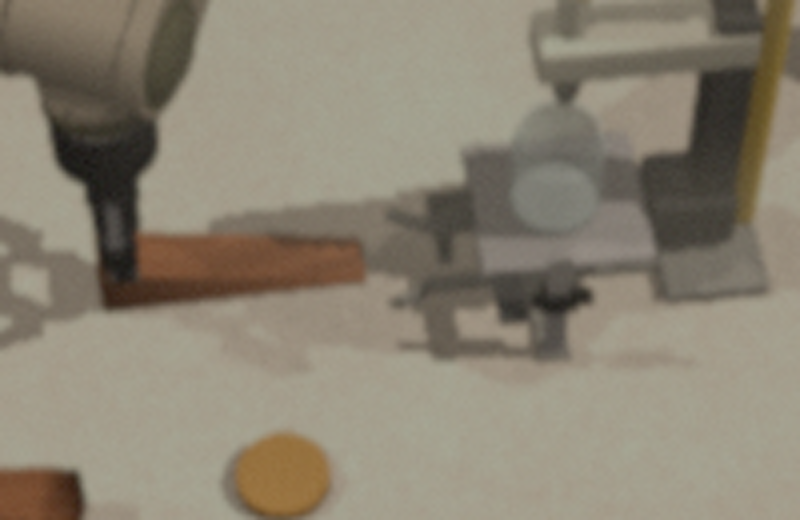

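step_arm:
  commands:
    - [[0.005, 0.35, 0], 0]
    - [[-0.01, 0.35, 0], 0]
    - [[-0.015, 0.35, 0], 0]
    - [[-0.015, 0.35, 0], 0]
    - [[0, 0, 0], 0]

```text
time_s: 7.1
eef_pos: [601.0, -105.7, 23.7]
ee_rot: [0.511, 0.49, 0.51, -0.489]
force: [-0.6, 4.0, 6.9]
grip_width: 0.425
```

```bash
python3 snap.py g4; python3 - <<'E'
from h import *
w=pickle.load(open("g3.pkl","rb"))
m=(onz(w,272,372,46)+onz(w,371,372,46))/2; print(m, "tail->tcp", -164.5-m[1])
m=(onz(w,265,200,0.24*0+40)+onz(w,373.5,200,40))/2; print(m)
E
```

```text
t 7.15 eef [ 601.  -105.8   23.7] toolz deg -87.62 j [-0.37  0.69  1.43  0.    1.02 -0.41] F [0.5 4.5 6.6] g 0.422 cam [598. -21. 186.]
[ 602.93557693 -185.63615302   46.        ] tail->tcp 21.136153015535626
[ 599.49541817 -116.19170311   40.        ]
```

View pics/g4.png

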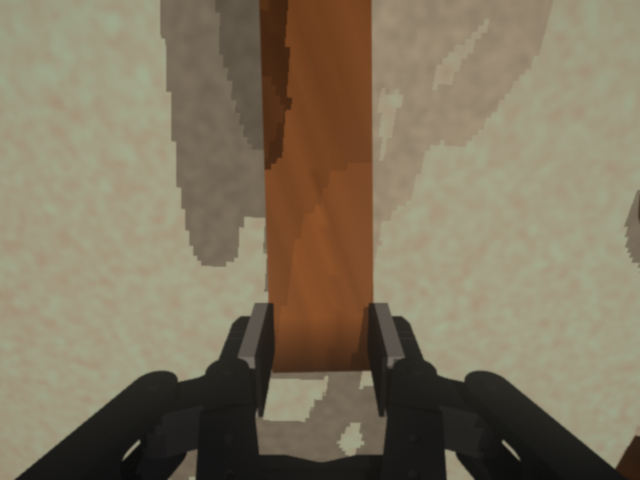

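step_arm:
  commands:
    - [[-0.03, 0.3, 0], 0]
    - [[-0.02, 0.3, 0], 0]
    - [[-0.015, 0.3, 0], 0]
    - [[-0.015, 0.3, 0], 0]
    - [[0, 0, 0], 0]

```text
time_s: 7.65
eef_pos: [597.9, -59.7, 23.7]
ee_rot: [0.511, 0.49, 0.509, -0.49]
force: [-0.3, -4.7, 4.5]
grip_width: 0.422
```

```bash
python3 snap.py s5 side;python3 snap.py sc5 scene; python3 - <<'E'
from h import *
c=pickle.load(open("sc5.pkl","rb")); d=pickle.load(open("s5.pkl","rb"))
a=cv2.resize(c["image"][180:310,270:430],None,fx=2.5*1.6,fy=4,interpolation=cv2.INTER_CUBIC)
cv2.imwrite("pics/sc5a.png",a); crop(d["image"],260,190,400,340,4,"pics/s5a.png")
E
```

```text
t 7.7 eef [597.9 -59.7  23.7] toolz deg -87.66 j [-0.29  0.67  1.46 -0.    1.   -0.33] F [ 0.5 -3.2  4.6] g 0.422 cam [ 288. 1276. 1107.]
t 7.75 eef [597.9 -59.8  23.7] toolz deg -87.67 j [-0.29  0.67  1.46 -0.    1.   -0.33] F [ 0.2 -2.8  5. ] g 0.422 cam [1641.  -39. 1465.]
```

View pics/sc5a.png

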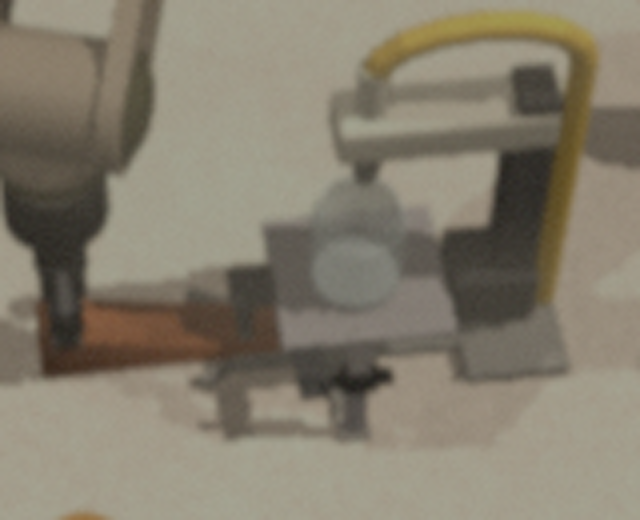

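View pics/s5a.png

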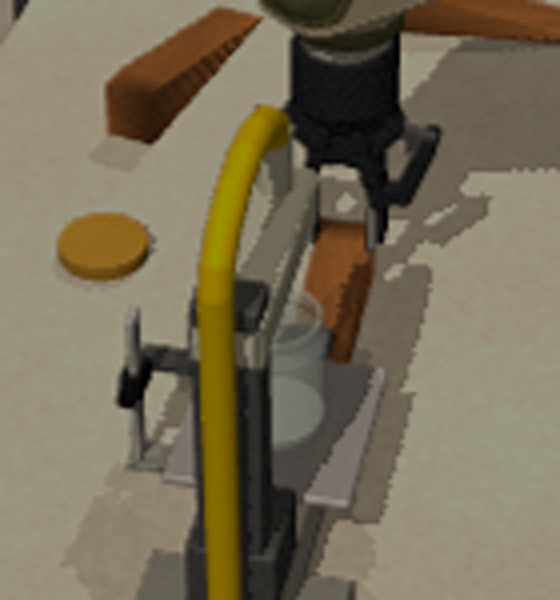

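The wedge is in the channel and under the lug, and the jar is steady. I'll go on to just short of the target.

step_arm:
  commands:
    - [[-0.01, 0.25, 0], 0]
    - [[-0.01, 0.25, 0], 0]
    - [[-0.01, 0.25, 0], 0]
    - [[-0.01, 0.2, 0], 0]
    - [[0, 0, 0], 0]

```text
time_s: 8.25
eef_pos: [596.3, -22.4, 23.7]
ee_rot: [0.511, 0.49, 0.509, -0.49]
force: [0.4, -7.9, 5.1]
grip_width: 0.422
```

```bash
python3 snap.py g6; python3 snap.py s6 side;python3 snap.py sc6 scene; python3 - <<'E'
from h import *
c=pickle.load(open("sc6.pkl","rb")); d=pickle.load(open("s6.pkl","rb"))
crop(c["image"],270,180,430,310,4,"pics/sc6a.png"); crop(d["image"],260,190,400,340,4,"pics/s6a.png")
E
```

```text
t 8.3 eef [596.3 -22.5  23.7] toolz deg -87.69 j [-0.23  0.67  1.48 -0.    1.   -0.27] F [ 0.8 -7.2  4.9] g 0.427 cam [593.  62. 185.]
t 8.35 eef [596.3 -22.5  23.7] toolz deg -87.69 j [-0.23  0.67  1.48 -0.    1.   -0.27] F [ 0.3 -7.5  4.9] g 0.426 cam [ 288. 1276. 1107.]
t 8.4 eef [596.3 -22.5  23.7] toolz deg -87.7 j [-0.23  0.67  1.48 -0.    1.   -0.27] F [ 1.4 -6.6  4.9] g 0.42 cam [1641.  -39. 1465.]
```

View pics/g6.png

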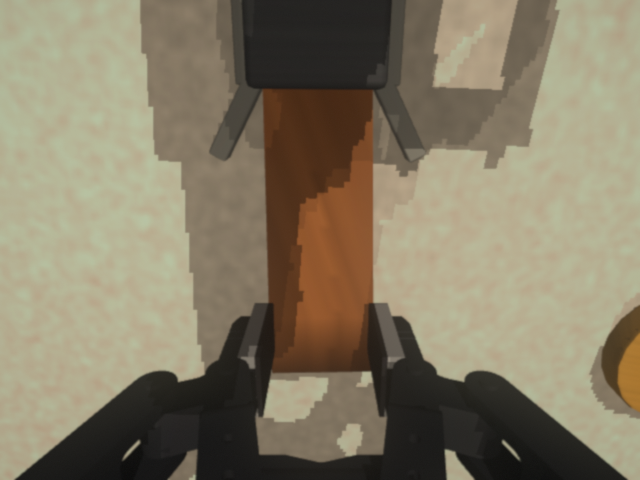

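View pics/s6a.png

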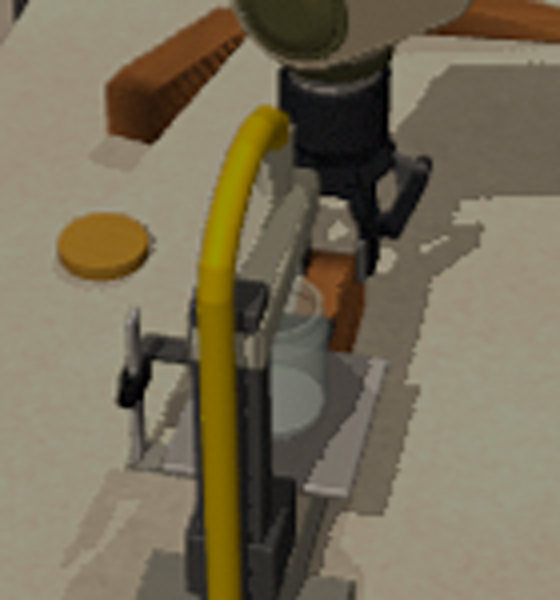

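View pics/sc6a.png

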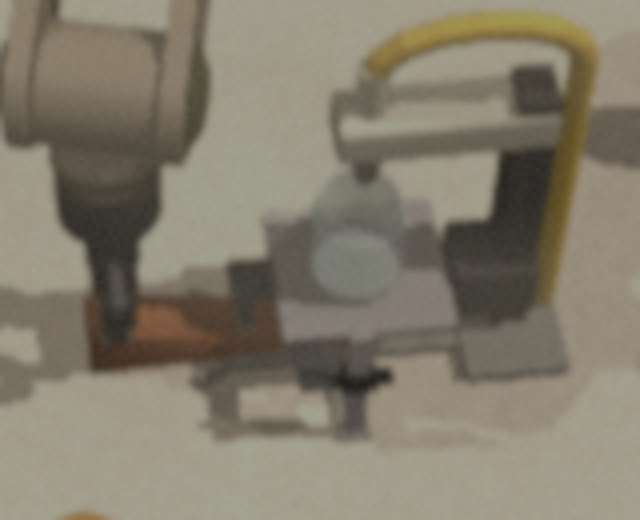

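step_arm:
  commands:
    - [[0, 0.13, 0], 0]
    - [[0, 0, 0], 0]
    - [[0, 0, 0], 0]

```text
time_s: 8.7
eef_pos: [596.3, -18.0, 23.7]
ee_rot: [0.511, 0.49, 0.509, -0.49]
force: [0.4, -11.0, 4.2]
grip_width: 0.42
```

step_arm:
  commands:
    - [[0, 0, 0], 0]
    - [[0, 0, 0], 0]
    - [[0, 0, 0], 0]
    - [[0, 0, 0], 0]
    - [[0, 0, 0], 0]
  gripper: -1

```text
time_s: 9.2
eef_pos: [595.3, -16.7, 22.9]
ee_rot: [0.51, 0.49, 0.51, -0.49]
force: [-0.6, -0.3, 1.0]
grip_width: 0.998
```

step_arm:
  commands:
    - [[0, 0, 0.5], 0]
    - [[0, 0, 0.9], 0]
    - [[0, 0, 0.9], 0]
    - [[0, 0, 0.9], 0]
    - [[0, 0, 0.8], 0]

```text
time_s: 9.7
eef_pos: [595.4, -16.9, 185.0]
ee_rot: [0.51, 0.49, 0.509, -0.49]
force: [0.0, 0.0, -0.1]
grip_width: 0.997
```

step_arm:
  commands:
    - [[0.7, 0.6, 0.05], 0]
    - [[0.7, 0.6, 0.05], 0]
    - [[0.63, 0.56, 0.05], 0.013]
    - [[0, 0, 0], 0]
    - [[0, 0, 0], 0]

```text
time_s: 10.2
eef_pos: [676.5, 53.7, 188.4]
ee_rot: [0.519, 0.479, 0.52, -0.48]
force: [0.1, 0.1, 0.2]
grip_width: 0.999
```

```bash
python3 snap.py q1
```

```text
t 10.25 eef [676.3  53.1 188.7] toolz deg -85.46 j [-0.09  0.68  0.99 -0.    1.47 -0.17] F [-0.8 -0.2 -0.5] g 1.002 cam [671. 138. 350.]
```

step_arm:
  commands:
    - [[-0.2, -0.3, 0], -0.045]
    - [[-0.2, -0.3, 0], -0.045]
    - [[-0.2, -0.3, 0], -0.045]
    - [[-0.2, -0.2, 0], -0.045]
    - [[0, 0, 0], -0.045]

```text
time_s: 10.75
eef_pos: [643.4, 7.4, 189.7]
ee_rot: [-0.319, -0.631, -0.319, 0.631]
force: [-0.5, -1.2, 0.5]
grip_width: 1.003
```

step_arm:
  commands:
    - [[0, 0, -0.2], -0.045]
    - [[0, 0, -0.4], -0.045]
    - [[0, 0, -0.7], -0.045]
    - [[0, 0, -0.7], -0.045]
    - [[0, 0, -0.7], -0.045]

```text
time_s: 11.25
eef_pos: [644.0, 8.5, 80.6]
ee_rot: [0.081, 0.703, 0.081, -0.702]
force: [0.3, -0.3, 0.1]
grip_width: 0.997
```

step_arm:
  commands:
    - [[0, 0, 0], 0]
    - [[0, 0, 0], 0]

```text
time_s: 11.45
eef_pos: [644.6, 8.8, 82.2]
ee_rot: [0.085, 0.702, 0.084, -0.702]
force: [-0.5, -0.2, 0.9]
grip_width: 0.999
```

```bash
python3 snap.py q2; python3 - <<'E'
from h import *
a=pickle.load(open("q1.pkl","rb"));b=pickle.load(open("q2.pkl","rb"))
g=lambda im:np.clip((np.clip(im.astype(float),0,110)/110)**0.45*255,0,255).astype(np.uint8)
crop(g(a["image"]),325,85,375,155,8,"pics/q1b.png"); crop(g(b["image"]),40,80,140,150,8,"pics/q2b.png")
E
```

```text
t 11.5 eef [645.2   8.8  83. ] toolz deg -166.28 j [-0.17  0.69  1.26  0.    1.19  1.16] F [-0.3 -1.2  0.4] g 1.003 cam [727.  29. 244.]
```

View pics/q1.png

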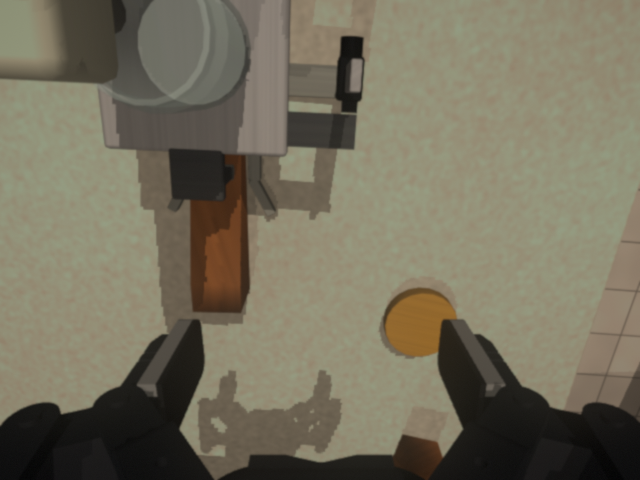

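View pics/q2.png

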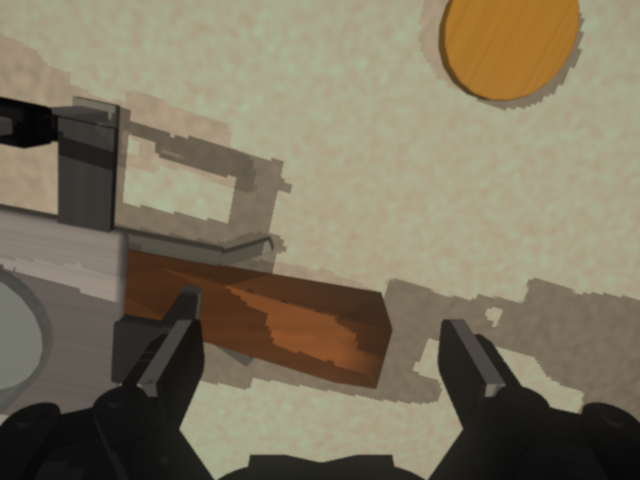

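View pics/q1b.png

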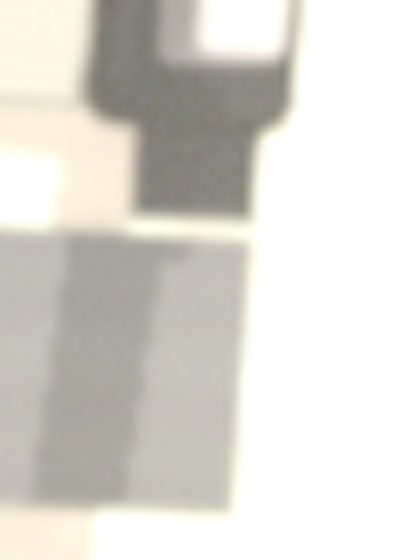

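View pics/q2b.png

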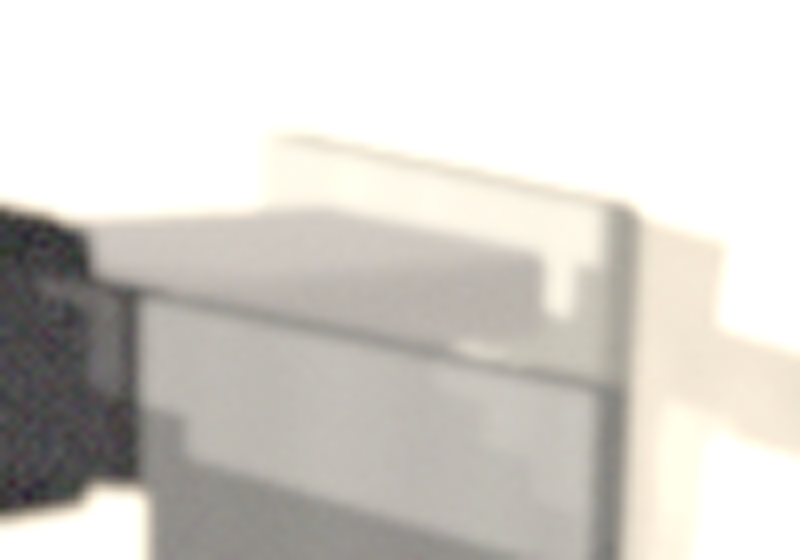

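```bash
python3 - <<'E'
from h import *
a=pickle.load(open("q1.pkl","rb"));b=pickle.load(open("q2.pkl","rb"))
A=lambda x,y:(325+x/8-.44,85+y/8-.44); B=lambda x,y:(40+x/8-.44,80+y/8-.44)
for n,p,q in [("ptr tip +x",(247,240),(143,299)),("ptr tip -x",(230,508),(600,388)),("mark outer",(250,215),(98,290)),("mark inner",(133,215),(96,478))]:
    X,e=tri(a,A(*p),b,B(*q)); print(n,X.round(1),e.round(2))
print(proj(b,[694.1,128.9,73.3]),B(98,290)); print(proj(a,[694.1,128.9,73.3]),A(250,215))
E
```

```text
ptr tip +x [694.  127.5  74.2] 0.79
ptr tip -x [694.9 106.2  72.5] 0.46
mark outer [694.  129.5  74.6] 0.77
mark inner [684.8 128.8  75.3] 1.05
[ 55.76141051 116.8005768 ] (51.81, 115.81)
[356.24836873 112.092186  ] (355.81, 111.435)
```

Pointer tops read z≈72.5–74.2 and mark tops 74.6–75.3 (73.5 before the insertion), so the pointer is about 0.2–1.6 mm low. I'll take one more oblique view to decide whether to correct.

step_arm:
  commands:
    - [[0, 0, 0], -0.04]
    - [[0, 0, 0], -0.04]
    - [[0, 0, 0], -0.03]
    - [[0, 0, 0], 0]
    - [[0, 0, 0], 0]

```text
time_s: 12.0
eef_pos: [645.1, 9.1, 82.5]
ee_rot: [-0.037, 0.707, -0.037, -0.705]
force: [0.6, 0.3, -0.5]
grip_width: 0.996
```

```bash
python3 snap.py q3; python3 - <<'E'
from h import *
b=pickle.load(open("q3.pkl","rb"))
p=proj(b,[694,128,74]); print(p)
g=lambda im:np.clip((np.clip(im.astype(float),0,110)/110)**0.45*255,0,255).astype(np.uint8)
x0=max(0,int(p[0])-40);y0=int(p[1])-40; print(x0,y0); crop(g(b["image"]),x0,y0,x0+100,y0+75,8,"pics/q3b.png")
E
```

```text
t 12.05 eef [645.    9.2  82.1] toolz deg 173.95 j [-0.17  0.69  1.26 -0.    1.19  1.51] F [ 0.1 -0.   0.4] g 0.999 cam [729.   1. 244.]
[ 32.58725558 215.28200727]
0 175
```

View pics/q3b.png

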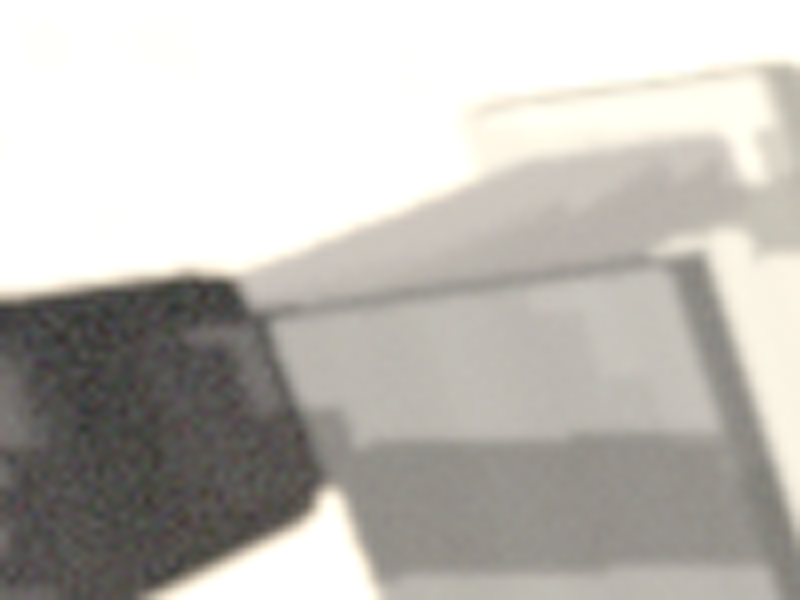

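```bash
python3 - <<'E'
from h import *
a=pickle.load(open("q1.pkl","rb"));b=pickle.load(open("q3.pkl","rb"))
A=lambda x,y:(325+x/8-.44,85+y/8-.44); B=lambda x,y:(0+x/8-.44,175+y/8-.44)
for n,p,q in [("ptr tip +x",(247,240),(272,319)),("ptr tip -x",(230,508),(677,268)),("mark outer",(250,215),(231,332))]:
    X,e=tri(a,A(*p),b,B(*q)); print(n,X.round(1),e.round(2))
for z in (70.5,72,73.5): print(z,proj(b,[694,127.3,z]), proj(b,[694,129.2,73.5]))
w=a
m=(onz(w,192,311,46)+onz(w,243,311,46))/2; print("tail",m)
E
```

```text
ptr tip +x [694.  127.5  73.8] 0.63
ptr tip -x [694.6 106.1  72.6] 0.19
mark outer [693.8 129.4  74.6] 0.32
70.5 [ 39.44351904 212.92512102] [ 30.63307911 215.24748452]
72 [ 37.21160582 213.85410796] [ 30.63307911 215.24748452]
73.5 [ 34.943955   214.79796991] [ 30.63307911 215.24748452]
tail [598.9722464  -38.05812674  46.        ]
```

Third view agrees: pointer about 1 mm low, with the wedge tail at y≈-38. I'll nudge the tail forward about 4 mm with closed fingers to centre it.

step_arm:
  commands:
    - [[0, -0.5, 0.9], 0.0455]
    - [[0, -0.5, 0.9], 0.0455]
    - [[-0.2, -0.5, 0], 0.0455]
    - [[-0.2, -0.5, 0], 0.0455]
    - [[-0.3, -0.3, 0], 0.0455]
  gripper: 1
  force: 40

```text
time_s: 12.55
eef_pos: [616.5, -84.1, 153.6]
ee_rot: [0.214, 0.674, 0.213, -0.674]
force: [-0.4, 0.4, -0.7]
grip_width: 0.147
```

step_arm:
  commands:
    - [[-0.3, 0, 0], 0.0455]
    - [[-0.15, 0, 0], 0.0455]
    - [[0, 0, 0], 0.0455]
    - [[0, 0, 0], 0.0455]
    - [[0, 0, 0], 0.0455]

```text
time_s: 13.05
eef_pos: [598.7, -82.7, 153.6]
ee_rot: [0.436, 0.557, 0.436, -0.557]
force: [0.2, 0.2, -0.3]
grip_width: -0.002
```

step_arm:
  commands:
    - [[0, 0, 0], 0.0455]
    - [[0, 0, 0], 0.0455]
    - [[0, 0, 0], 0]
    - [[0, 0, 0], 0]

```text
time_s: 13.45
eef_pos: [598.7, -82.7, 153.4]
ee_rot: [0.508, 0.492, 0.508, -0.492]
force: [-0.3, 0.4, -0.1]
grip_width: -0.001
```

```bash
python3 snap.py r1
```

```text
t 13.5 eef [598.7 -82.7 153.3] toolz deg -88.1 j [-0.33  0.53  1.33 -0.    1.28 -0.36] F [ 0.1  0.2 -0.6] g 0.005 cam [596.   2. 315.]
```

View pics/r1.png

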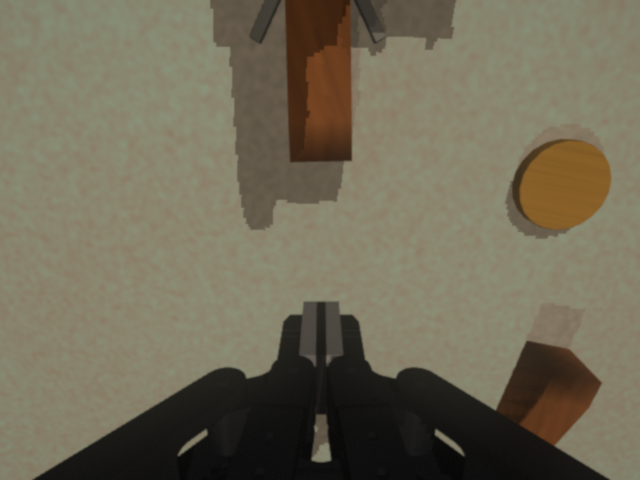

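step_arm:
  commands:
    - [[0, 0, -0.8], 0]
    - [[0, 0, -0.8], 0]
    - [[0, 0, -0.8], 0]
    - [[0, 0, -0.7], 0]
    - [[0, 0, 0], 0]

```text
time_s: 14.0
eef_pos: [596.6, -82.0, 25.7]
ee_rot: [0.506, 0.49, 0.511, -0.492]
force: [-1.0, -0.5, 0.2]
grip_width: 0.002
```

```bash
python3 snap.py r2; python3 - <<'E'
from h import *
for n,p in [("r1",(321,161))]:
    w=pickle.load(open(n+".pkl","rb")); print(onz(w,*p,46))
E
```

```text
t 14.05 eef [598.  -82.5  28.3] toolz deg -88.04 j [-0.33  0.68  1.44 -0.    1.02 -0.37] F [-0.1 -0.4  0.6] g -0.003 cam [595.   2. 188.]
[598.40409176 -39.09962191  46.        ]
```

step_arm:
  commands:
    - [[0, 0.3, 0], 0]
    - [[0, 0.2, 0], 0]
    - [[0, 0, 0], 0]

```text
time_s: 14.35
eef_pos: [599.2, -61.3, 30.5]
ee_rot: [0.51, 0.491, 0.509, -0.49]
force: [0.3, -0.5, -0.3]
grip_width: 0.001
```

```bash
python3 snap.py r3; python3 - <<'E'
from h import *
for n,p in [("r3",(321,161))]:
    w=pickle.load(open(n+".pkl","rb")); crop(w["image"],220,200,420,400,3,"pics/r3a.png")
E
```

```text
t 14.4 eef [599.1 -61.9  30.2] toolz deg -87.89 j [-0.3   0.67  1.45 -0.    1.02 -0.33] F [ 0.7 -1.1 -0.5] g -0.001 cam [596.  23. 192.]
```

View pics/r3a.png

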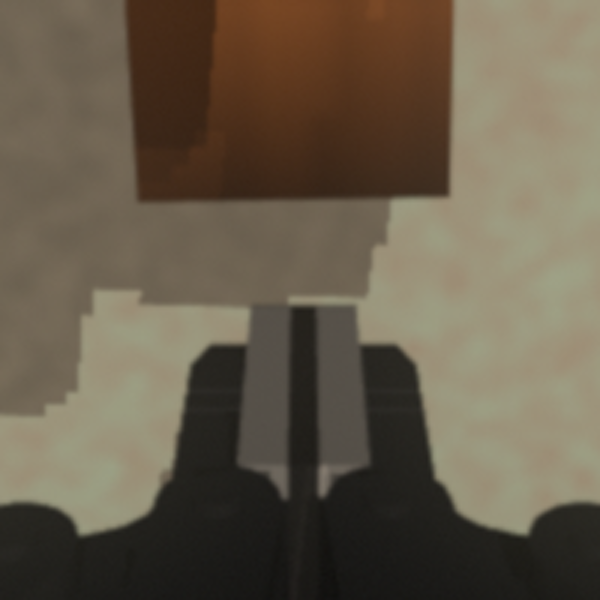

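step_arm:
  commands:
    - [[0, 0.12, 0], 0]
    - [[0, 0.1, 0], 0]
    - [[0, 0, 0], 0]
    - [[0, 0, 0], 0]

```text
time_s: 14.8
eef_pos: [598.6, -53.9, 29.1]
ee_rot: [0.509, 0.491, 0.509, -0.491]
force: [0.4, 0.0, -0.1]
grip_width: 0.002
```

step_arm:
  commands:
    - [[0, 0.05, 0], 0]
    - [[0, 0.05, 0], 0]
    - [[0, 0, 0], 0]

```text
time_s: 15.1
eef_pos: [598.6, -49.6, 29.1]
ee_rot: [0.509, 0.491, 0.509, -0.491]
force: [-0.5, 0.5, 0.3]
grip_width: -0.003
```

step_arm:
  commands:
    - [[0, 0.05, 0], 0]
    - [[0, 0, 0], 0]

```text
time_s: 15.3
eef_pos: [598.7, -47.7, 29.1]
ee_rot: [0.509, 0.491, 0.509, -0.491]
force: [0.2, -0.0, -0.6]
grip_width: -0.002
```

step_arm:
  commands:
    - [[0, 0.05, 0], 0]
    - [[0, 0, 0], 0]

```text
time_s: 15.5
eef_pos: [598.6, -45.6, 29.1]
ee_rot: [0.509, 0.491, 0.509, -0.491]
force: [0.1, -1.7, 0.5]
grip_width: 0.0
```

step_arm:
  commands:
    - [[0, 0.05, 0], 0]
    - [[0, 0, 0], 0]

```text
time_s: 15.7
eef_pos: [598.7, -43.6, 29.1]
ee_rot: [0.509, 0.491, 0.509, -0.491]
force: [-0.5, 0.2, -0.7]
grip_width: 0.001
```

step_arm:
  commands:
    - [[0, 0.05, 0], 0]
    - [[0, 0, 0], 0]

```text
time_s: 15.9
eef_pos: [598.7, -41.7, 29.1]
ee_rot: [0.509, 0.491, 0.509, -0.491]
force: [1.0, -0.2, 0.0]
grip_width: 0.002
```

```bash
python3 snap.py r4; python3 - <<'E'
from h import *
w=pickle.load(open("r4.pkl","rb")); crop(w["image"],220,200,420,400,3,"pics/r4a.png")
E
```

```text
t 15.95 eef [598.7 -41.8  29.1] toolz deg -87.95 j [-0.26  0.67  1.46 -0.    1.02 -0.3 ] F [ 0.3  0.4 -0.5] g 0.001 cam [596.  43. 191.]
```

View pics/r4a.png

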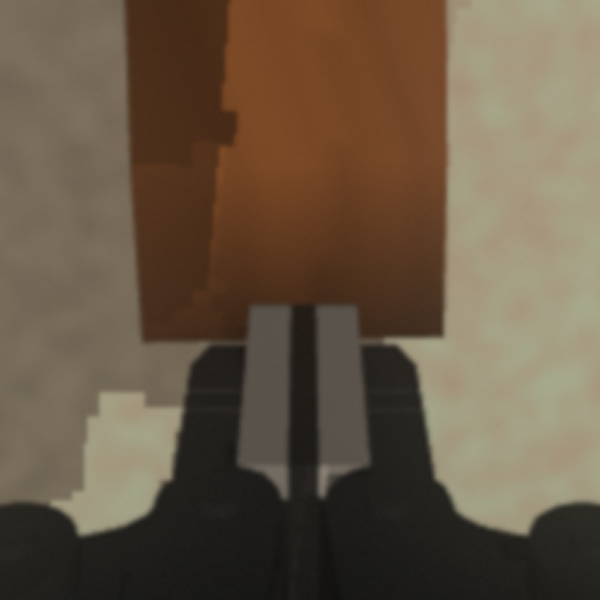

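```bash
python3 - <<'E'
from h import *
for n,v in [("r3",200+199/3),("r4",200+339/3)]:
    w=pickle.load(open(n+".pkl","rb")); print(n,onz(w,321,v,46))
    for z in (18,29,37,46,60): print(z,onz(w,321,302,z)[1].round(1),onz(w,321,355,z)[1].round(1))
E
```

```text
r3 [599.26907372 -39.14104161  46.        ]
18 -69.3 -98.5
29 -63.4 -90.8
37 -59.2 -85.2
46 -54.4 -79.0
60 -47.0 -69.2
r4 [599.42996509 -38.90448012  46.        ]
18 -48.9 -77.9
29 -43.1 -70.2
37 -38.8 -64.6
46 -34.0 -58.4
60 -26.6 -48.6
```

The closed fingers show no contact, and the picture shows them passing over the tail edge rather than behind it. I'll back off and go 12 mm lower.

step_arm:
  commands:
    - [[0, -0.4, 0], 0]
    - [[0, -0.1, 0], 0]
    - [[0, 0, -0.15], 0]
    - [[0, 0, -0.15], 0]
    - [[0, 0, 0], 0]

```text
time_s: 16.45
eef_pos: [598.0, -61.6, 15.8]
ee_rot: [0.508, 0.491, 0.51, -0.491]
force: [0.4, 0.6, -0.3]
grip_width: -0.003
```

step_arm:
  commands:
    - [[0, 0.15, 0], 0]
    - [[0, 0.1, 0], 0]
    - [[0, 0, 0], 0]

```text
time_s: 16.75
eef_pos: [598.7, -51.0, 17.3]
ee_rot: [0.509, 0.491, 0.509, -0.491]
force: [0.0, -0.7, -0.2]
grip_width: 0.004
```

```bash
python3 snap.py r5; python3 - <<'E'
from h import *
w=pickle.load(open("r5.pkl","rb")); crop(w["image"],220,200,420,400,3,"pics/r5a.png")
E
```

```text
t 16.8 eef [598.8 -51.4  17.3] toolz deg -87.91 j [-0.28  0.68  1.46 -0.    0.99 -0.32] F [-0.1 -1.1  0.2] g -0.001 cam [596.  33. 179.]
```

View pics/r5a.png

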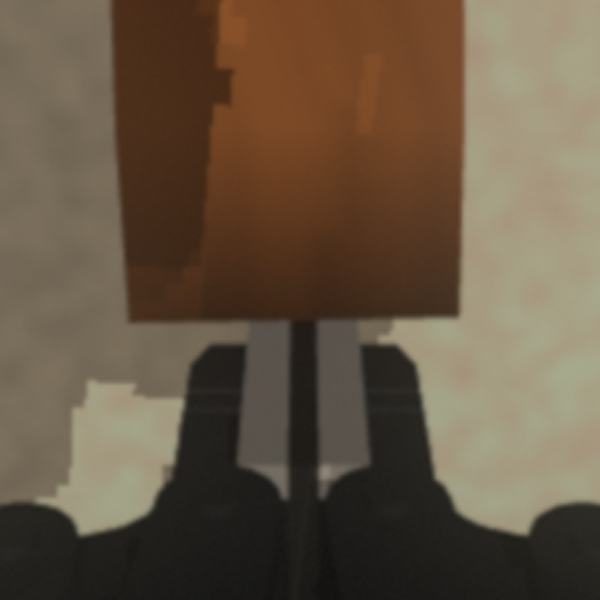

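step_arm:
  commands:
    - [[0, 0.05, 0], 0]
    - [[0, 0.05, 0], 0]
    - [[0, 0, 0], 0]

```text
time_s: 17.1
eef_pos: [599.0, -49.4, 17.3]
ee_rot: [0.51, 0.491, 0.508, -0.491]
force: [-0.3, -7.9, -0.7]
grip_width: 0.002
```

step_arm:
  commands:
    - [[0, 0.05, 0], 0]
    - [[0, 0, 0], 0]

```text
time_s: 17.3
eef_pos: [599.0, -47.7, 17.3]
ee_rot: [0.51, 0.491, 0.508, -0.492]
force: [0.4, -9.3, -1.0]
grip_width: 0.005
```

step_arm:
  commands:
    - [[0, 0.04, 0], 0]
    - [[0, 0, 0], 0]

```text
time_s: 17.5
eef_pos: [599.1, -46.2, 17.3]
ee_rot: [0.51, 0.491, 0.508, -0.492]
force: [0.6, -9.2, -1.3]
grip_width: -0.001
```

Contact came at about y=-50 with ~9 N, so the wedge has gone in about 4 mm further. I'll back off and re-measure.

step_arm:
  commands:
    - [[0, -0.5, 0], 0]
    - [[0, -0.3, 0.5], 0]
    - [[0.2, 0, 0.9], 0]
    - [[0.5, 0.3, 0.9], 0]
    - [[0.5, 0.6, 0.9], 0]
  gripper: -1

```text
time_s: 18.0
eef_pos: [647.0, -41.2, 146.9]
ee_rot: [0.508, 0.492, 0.508, -0.492]
force: [0.6, -0.1, -0.7]
grip_width: 0.842
```

step_arm:
  commands:
    - [[0.5, 0.9, 0.9], 0]
    - [[0.2, 0.9, 0.2], 0.013]
    - [[0, 0.5, 0], 0]
    - [[0, 0, 0], 0]
    - [[0, 0, 0], 0]

```text
time_s: 18.5
eef_pos: [672.3, 48.1, 184.8]
ee_rot: [0.518, 0.48, 0.519, -0.481]
force: [-0.7, -0.7, 0.0]
grip_width: 0.998
```

```bash
python3 snap.py t1
```

```text
t 18.55 eef [672.4  47.5 185. ] toolz deg -85.7 j [-0.1   0.67  1.01 -0.    1.46 -0.18] F [-0.5 -0.5 -0.5] g 0.997 cam [667. 132. 347.]
```

step_arm:
  commands:
    - [[-0.2, -0.3, 0], -0.045]
    - [[-0.2, -0.3, 0], -0.045]
    - [[-0.2, -0.3, 0], -0.045]
    - [[-0.2, -0.2, 0], -0.045]
    - [[0, 0, 0], -0.045]

```text
time_s: 19.05
eef_pos: [639.9, 2.0, 185.7]
ee_rot: [-0.317, -0.631, -0.317, 0.632]
force: [0.3, 0.3, 0.6]
grip_width: 1.002
```

step_arm:
  commands:
    - [[0, 0, -0.2], -0.045]
    - [[0, 0, -0.4], -0.045]
    - [[0, 0, -0.7], -0.045]
    - [[0, 0, -0.7], -0.045]
    - [[0, 0, -0.6], -0.045]

```text
time_s: 19.55
eef_pos: [640.1, 3.1, 80.1]
ee_rot: [-0.079, -0.702, -0.08, 0.703]
force: [-0.5, -0.1, -0.1]
grip_width: 1.002
```

step_arm:
  commands:
    - [[0, 0, 0], 0]
    - [[0, 0, 0], 0]
    - [[0, 0, 0], 0]

```text
time_s: 19.85
eef_pos: [641.6, 4.0, 83.7]
ee_rot: [0.083, 0.703, 0.083, -0.701]
force: [0.2, 0.1, -0.9]
grip_width: 1.003
```

```bash
python3 snap.py t2; python3 - <<'E'
from h import *
a=pickle.load(open("t1.pkl","rb"));b=pickle.load(open("t2.pkl","rb"))
g=lambda im:np.clip((np.clip(im.astype(float),0,110)/110)**0.45*255,0,255).astype(np.uint8)
for c,n in ((a,"t1b"),(b,"t2b")):
    p=proj(c,[694,125,74]); x0=max(0,int(p[0])-40);y0=max(0,int(p[1])-35); print(n,x0,y0); crop(g(c["image"]),x0,y0,x0+100,y0+75,8,f"pics/{n}.png")
E
```

```text
t 19.9 eef [641.6   4.1  83.7] toolz deg -166.52 j [-0.18  0.68  1.27 -0.    1.19  1.16] F [-0.6  0.3  0.2] g 1.001 cam [724.  24. 246.]
t1b 323 74
t2b 14 74
```

View pics/t1b.png

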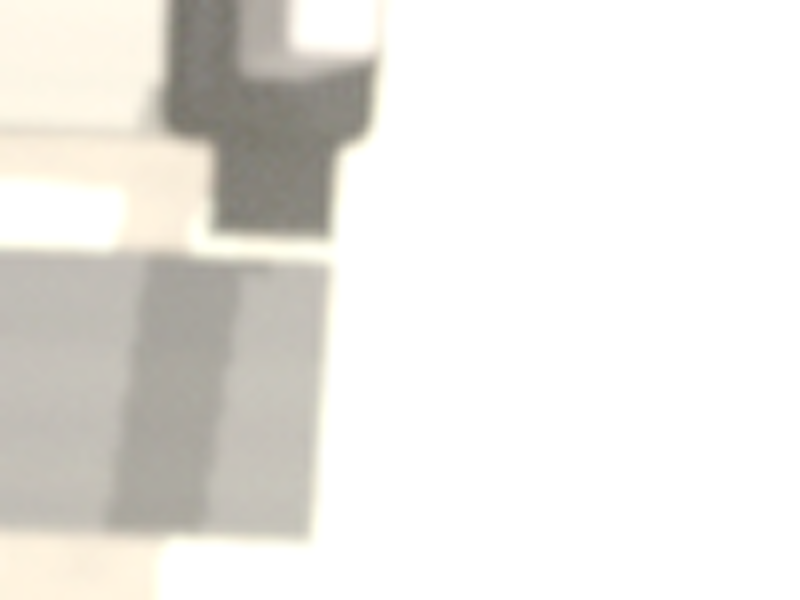

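View pics/t2b.png

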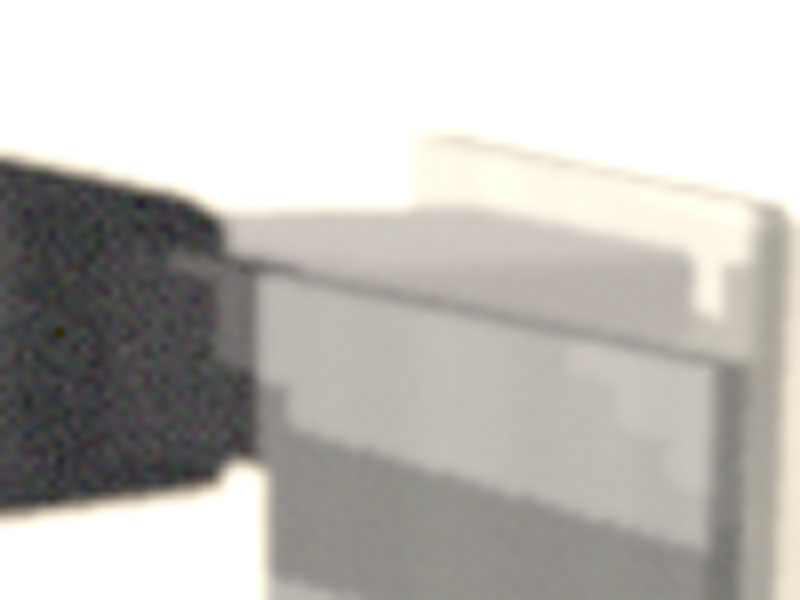

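View pics/t1.png

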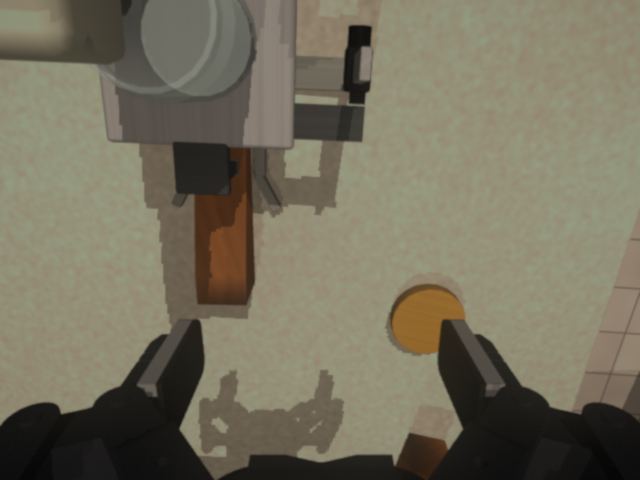

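```bash
python3 - <<'E'
from h import *
a=pickle.load(open("t1.pkl","rb"));b=pickle.load(open("t2.pkl","rb"))
A=lambda x,y:(323+x/8-.44,74+y/8-.44); B=lambda x,y:(14+x/8-.44,74+y/8-.44)
for n,p,q in [("ptr tip +x",(330,263),(259,277)),("ptr tip -x",(310,536),(716,367)),("mark outer",(332,237),(216,267)),("mark inner",(213,232),(214,448))]:
    X,e=tri(a,A(*p),b,B(*q)); print(n,X.round(1),e.round(2))
m=(onz(a,197,303,46)+onz(a,247.5,303,46))/2; print("tail",m)
M=np.array([694.1,128.9])
# level test: pixel gap in oblique view for level vs +-
for z in (72,73.5,75): print(z,(proj(b,[694,127.5,z])-proj(b,[694.1,129.3,73.5]))*8, "seen", 259-216)
E
```

```text
ptr tip +x [694.1 127.2  75.6] 0.3
ptr tip -x [694.8 106.1  73.8] 0.01
mark outer [694.  129.2  75.8] 0.39
mark inner [685.  128.9  75.8] 0.91
tail [598.88593166 -33.68251035  46.        ]
72 [55.70855875 10.08206938] seen 43
73.5 [37.12439349 10.93185196] seen 43
75 [18.2163011  11.79644649] seen 43
```

step_arm:
  commands:
    - [[-0.3, -0.5, 0.9], 0]
    - [[-0.3, -0.5, 0.9], 0]
    - [[0, 0, 0], 0]
    - [[0, 0, 0], 0]
    - [[0, 0, 0], 0]

```text
time_s: 20.4
eef_pos: [616.8, -35.0, 153.5]
ee_rot: [-0.083, -0.702, -0.083, 0.703]
force: [-0.7, 0.5, -0.3]
grip_width: 1.001
```

```bash
python3 snap.py f1 side; python3 snap.py f2 scene; python3 - <<'E'
from h import *
c=pickle.load(open("f2.pkl","rb")); d=pickle.load(open("f1.pkl","rb"))
a=cv2.resize(c["image"][180:310,290:430],(400,371)); b=cv2.resize(d["image"][190:340,260:400],(400,428)); 
o=np.zeros((428,800,3),np.uint8); o[:371,:400]=a;o[:,400:]=b; cv2.imwrite("pics/f.png",o)
E
```

```text
t 20.45 eef [616.7 -34.8 153.2] toolz deg -166.56 j [-0.25  0.56  1.28  0.    1.3   1.09] F [-0.1  0.   0.1] g 0.994 cam [ 288. 1276. 1107.]
t 20.5 eef [616.7 -34.8 153. ] toolz deg -166.56 j [-0.25  0.56  1.28  0.    1.3   1.09] F [-0.1  0.2 -0.1] g 1.003 cam [1641.  -39. 1465.]
```

View pics/f.png

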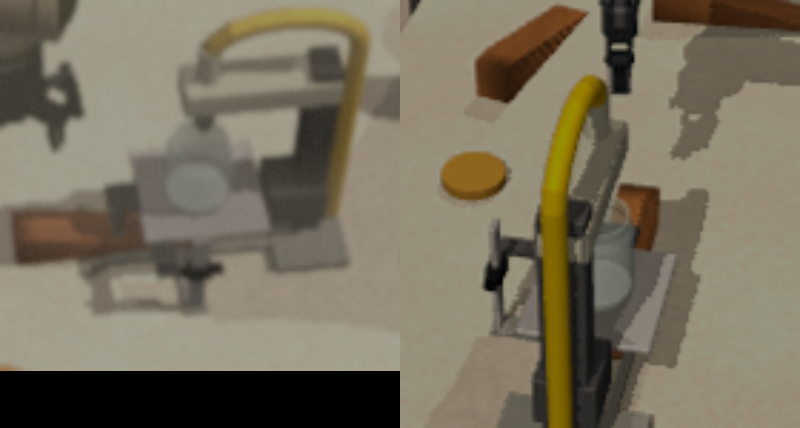

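The final views show the jar upright on the raised tray, the wedge under the lug, and the gripper clear of everything. Handing in.

```bash
python3 -c "
from rig import ticket
print(ticket.finish_job())"
```

```text
the job is handed in; nothing more can be done
None
```

The nearest of the three wedges is now under the tray's foot, the pointer is about level with the mark, and the job is handed in. I slid the wedge in thin end first between the guide strips, released it, then pushed it about 4 mm further with closed fingers.

**Level:** the last two-view measurement put the pointer 0.2 to 1.4 mm below the mark. The wedge's position implies it is about 0.9 mm above instead. These disagree on the sign, but both are inside the 3 mm tolerance.

**Jars and lid:** the last pictures show the jar upright on the tray. The loose lid looked unmoved and the arm never went near the other two jars, but I did not re-measure any of them. The mark read z 73.3–73.8 mm before insertion and 75.8 mm at the end. I put that down to measuring error, since nothing touched it.

**One failed step:** on the first try at the final push, the closed fingers showed no contact and passed over the tail. I saw this in the picture, went 12 mm lower, and the second push met about 9 N.

The arm was clear of everything at hand-in, at about 20.5 s of the 54 s allowed.

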